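Lever open the electronics housing

TASK

Take the flat pry bar from its foam rest, work its blade into the slot under the front edge of the housing's cover and lever the cover up with the blade (not with the fingers), then swing the cover over until it stands open past upright. Finally lay the pry bar back flat across both ridges of its foam rest, and do not knock over the bottle or the jar.

Things in the scene. Friction and masses are not known exactly. Their poses are not given: they have to be found in the camera images.
- housing: Electronics housing: open-topped aluminium box fixed to the bench, 140 mm deep (x), 180 mm wide (y), 105 mm high, walls 6 mm, fan grilles on its front; circuit board and components inside, up to 62 mm above the bench. Origin: centre of its underside. x points level from the front wall to the hinge at the back, z up. The grey cover closes its top
- cover (a joint): Hinged flat cover of the housing: grey sheet 142 x 180 mm, 5 mm thick, no handle. Value is the opening angle in rad: 0 shut, 1.57 upright, stop at 1.9. A stiff friction hinge (about 0.27 N m; cover 0.2 to 0.33 kg) holds it at any angle it is left at; lifting it at its front edge takes 3 to 4 N
- slot (a point): Middle of the mouth of the pry slot, in the outer face of the housing's front wall, 100.5 mm above the bench. The slot is a notch in the wall's top: 80 mm wide, from 95 mm up to the cover's underside at 106 mm (11 mm high), open to the hollow housing behind the 6 mm wall. x points level into the housing, y along the wall, z up. The cover's front edge overhangs the wall by 4 mm
- hinge (a point): Middle of the cover's hinge line, at the back of the housing: 138 mm behind the slot along the slot's x axis and 8 mm higher (108.5 mm above the bench). The hinge line runs along its y axis; axes as those of the slot
- pry_grip (a point): Centre (half-way up) of the handle of the flat pry bar: grey plastic handle 110 mm long, 24 wide, 20 thick; a steel blade 70 mm long, 24 wide, 3 thick (2 in the last 12 mm) continues from one end at half its thickness. Whole bar 180 mm, about 0.16 kg. Axes: x along the bar towards the blade's tip, z up through the thickness
- pry_tip (a point): Middle of the pry bar's blade tip, 125 mm from the handle's centre along the bar's x; axes as those of pry_grip
- rest: Dark foam rest, fixed to the bench: base 150 x 100 mm, 12 high, with two ridges (14 mm thick along x, 100 long along y, tops 40 mm above the bench) centred at x = -42 and +42 mm, leaving a 70 mm gap under the bar's handle. Origin: centre of its underside. The bar lies about along x, blade overhanging at +x; on the ridges its handle's centre is 50 mm above the bench
- bottle: Amber glass bottle, 64 mm across, 150 mm high, standing upright on the bench beyond the work; origin at the centre of its foot
- jar: Clear jar, 70 mm across, 80 mm high, standing upright on the bench beyond the work; origin at the centre of its foot
Things that resemble listed ones, but are neither listed nor needed, are in the scene too. What is shaped like the part that bears pry_grip but purple is not meant.

How it is judged:
By the outcome, as a careful person would: the job done as asked, in the order asked, and still so for the second after the job is handed in, with the robot touching nothing.
It also fails if it takes over 70 s, if anything falls off the work surface, if the arm or the gripper's body presses on something with over 40 N, if the wrist force passes 120 N, or if a joint passes its speed limit or range.

ROBOT

A 7-joint arm with a two-finger parallel gripper is mounted at the origin on the work surface. World frame = base frame: x ahead of the robot, y to its left, z up, the work surface at z = 0. Lengths are in m, angles in rad, forces in N, time in s.
With the tool pointing down it reaches from about 0.4 to 0.875 m from the base axis. Payload 19.3 kg.
Tool frame: the origin (TCP) lies midway between the tips of the shut fingers; the grasp point (between the pads) lies 19 mm behind it; z points along the fingers, y is the direction in which the jaws open and shut (so a half turn about z gives the same grasp; the last joint's range is limited). The gripper opens to 85 mm and grips with 20 to 120 N. Pads are 22 mm wide; open, the fingers measure 114 mm over their backs; the gripper's body (76 mm by 85 mm) begins 54 mm behind the grasp point. The pads swing forward as they close: fully open they stand 13 mm farther back than shut.
Start: joints at [1.225, 0.521, -0.036, 1.599, 0.021, 1.021, -0.113], TCP at [0.17, -0.601, 0.231] pointing down, gripper open.
Joint ranges: [-2.91, 2.91], [-0.3, 2.13], [-1.5, 1.42], [0.17, 2.43], [-1.26, 4.41], [0.16, 1.93], [-2.52, 2.52]. Speed limits (rad/s): [1.89, 1.89, 2.39, 2.39, 3.01, 3.01, 3.01].

INTERFACE

Orientations are given as [roll, pitch, yaw] about the fixed x, y, z axes, in that order (R = Rz(yaw) Ry(pitch) Rx(roll)).
In Python, from workcell import telemetry, cams, workorder gives the robot as it stands. The module is installed in compiled form; this text tells all that it offers.
- The arm moves only by the tool apply_moves, never from a script. Its argument "steps" is a list of rows, each a list of 4 numbers: the shift along the tool's x, y, z in cm, then the turn about the tool's z in rad. A call has exactly 10 rows; each row is the pose to reach, as a shift and turn from the pose commanded when the call began, along the tool's axes at that moment; what a row does not reach only later rows make up. A row lasts 1/12 s, in which the tool goes at most 41.7 mm and 7.16 degrees, less where a joint would pass 70% of its speed; a pose out of reach is approached as far as the arm can. A call with a gripper value outside its range is refused whole. "claw" is the closure, from 0 (fully open) to 1 (shut), set as the call begins (left out, the last holds). The fingers move at their own pace and stop on an object; "force" is the grip in N (left out, the last holds). Time passes only in rows, so rows that repeat a pose let the fingers close, or fill a call up. It gives the time, the measured TCP pose, the force and the opening at its end, in the units of the state.
- telemetry.observe(): the state, without advancing time (a new reading comes with each control period).
- cams.grab_frame(name): name is "side" or "top"; returns a dict with "color" (400x640x3 uint8, red, green, blue), "mtx" (3x3 intrinsics, pixels), "k1" (the pictures are not rectified: a ray, as slopes to the right and down, at radius r is drawn at 1 + k1 r^2 times it, then the intrinsics apply), "eye" and "orientation" of the camera in the world. Camera axes: x right, y down, z forward; pixel columns grow to the right and rows downward; lengths in m; the calibration is good to about 2 mm. A picture is of the moment at which its call begins. There is no depth.
- workorder.job_done(): hands the job in, once; it reports no verdict.
Trained networks look in the newest picture that a camera, given by its name, has taken for a name from the list of things; names that differ only in an ending like _2 or _b are one class to them, and where a whole thing is asked for, a point or a joint stands for the part that bears it (a point fixed in the world has none). Each returns a list of dicts, best first, with "score" (0 to 1); they miss things now and then, are a little off and sometimes report something else, mostly with a low value. They report only what shows in the picture. A call takes as long as a camera call. They do not tell look-alikes from the thing itself.
- cams.find_in(camera, name): "box" ([left, top, width, height] in pixels, round what is visible of it).
- cams.pinpoint(camera, name): "uv" ([column, row] in pixels: a listed point, or the origin of a listed thing).
The state is a dict: "clock": time; "qpos": joint angles; "qd": joint speeds; "joint_efforts": joint torques, N m; "position": TCP position; "tool_rot": TCP orientation; "force": force on the tool from outside, world axes, zero at the start; "moment": the same for the moment, N m; "grip_width": finger opening in m.
Only numpy, scipy, OpenCV 4.12 (cv2) and the standard library are available. Lean on these libraries where they do the work, as an engineer would, in place of code of your own. Each camera call takes 0.05 s, during which the arm holds its last target. There are 200 camera calls.

## Working session

There is one attempt and no reset: what is moved stays moved. The work goes in short steps, Python scripts to look and compute and a tool call to move; the robot and the scene stay as the last step left them, time stands still between calls to the robot, and variables do not carry over. Pictures are saved under pics/ and viewed, about 8 in all and at most 12, crops included, and the job is handed in when it is done.

Besides the shell and the picture viewer there is one more tool, called after "Emit:" by a JSON object that holds its "name" and its "arguments". apply_moves: Moves the arm, as the interface text tells. Its arguments: {"type":"object","properties":{"steps":{"type":"array"},"claw":{"type":"number"},"force":{"type":"number"}},"required":["steps"]}

```bash
mkdir -p pics; cat > h.py <<'E'
import numpy as np, cv2
from scipy.spatial.transform import Rotation as R
from workcell import telemetry, cams, workorder
def rot(o):
    o=np.array(o,float)
    if o.shape==(3,3): return o
    if o.size==4: return R.from_quat(o).as_matrix()
    return R.from_euler('xyz',o).as_matrix()
def ray(f,uv):
    m=np.array(f['mtx']);d=np.array([(uv[0]-m[0,2])/m[0,0],(uv[1]-m[1,2])/m[1,1]]);s=d.copy()
    for _ in range(20): s=d/(1+f['k1']*(s@s))
    v=rot(f['orientation'])@np.array([s[0],s[1],1.]);return np.array(f['eye'],float),v/np.linalg.norm(v)
def onz(f,uv,z):
    e,v=ray(f,uv);return e+v*(z-e[2])/v[2]
def proj(f,p):
    c=rot(f['orientation']).T@(np.array(p,float)-np.array(f['eye']));s=c[:2]/c[2];s=s*(1+f['k1']*(s@s))
    m=np.array(f['mtx']);return np.array([m[0,0]*s[0]+m[0,2],m[1,1]*s[1]+m[1,2]])
def tri(f1,u1,f2,u2):
    e1,v1=ray(f1,u1);e2,v2=ray(f2,u2);A=np.stack([v1,-v2],1);t=np.linalg.lstsq(A,e2-e1,rcond=None)[0]
    a=e1+t[0]*v1;b=e2+t[1]*v2;return (a+b)/2,np.linalg.norm(a-b)
def save(f,n,box=None,s=1):
    im=f['color'][:,:,::-1]
    if box: x,y,w,h=box;im=im[y:y+h,x:x+w]
    cv2.imwrite('pics/'+n,cv2.resize(im,None,fx=s,fy=s,interpolation=cv2.INTER_CUBIC))
E
python3 - <<'E'
from h import *
np.set_printoptions(precision=4,suppress=True)
F={c:cams.grab_frame(c) for c in('side','top')}
for c,f in F.items():
    print(c,f['eye'],f['orientation'],f['mtx'],f['k1'])
    for n in['housing','cover','slot','hinge','pry_grip','pry_tip','rest','bottle','jar']:
        print(n,[(np.round(d['uv'],1).tolist(),round(d['score'],2)) for d in cams.pinpoint(c,n)],end=' ')
        if n in('pry_grip','rest','cover'): print([(np.round(d['box']).tolist(),round(d['score'],2)) for d in cams.find_in(c,n)])
        else: print()
cv2.imwrite('pics/a.png',cv2.resize(np.vstack([F[c]['color'][:,:,::-1] for c in F]),(480,600)))
save(F['side'],'side.png');save(F['top'],'top.png')
print(telemetry.observe())
E
```

```text
side [0.4556 0.5922 0.7721] [-2.3677 -0.0109 -3.0014] [[455.7899   0.     321.2154]
 [  0.     455.7899 199.027 ]
 [  0.       0.       1.    ]] -0.12912197933034597
housing [([291.7, 281.4], 0.62)] Traceback (most recent call last):
  File "<stdin>", line 7, in <module>
ValueError: it knows: bottle, hinge, housing, jar, pry_grip, pry_tip, rest, slot
```

```bash
python3 - <<'E'
from h import *
np.set_printoptions(precision=4,suppress=True)
F={c:cams.grab_frame(c) for c in('side','top')}
for c,f in F.items():
    print(c,f['eye'],f['orientation'],f['k1'])
    for n in['housing','slot','hinge','pry_grip','pry_tip','rest','bottle','jar']:
        print(n,[(np.round(d['uv'],1).tolist(),round(d['score'],2)) for d in cams.pinpoint(c,n)])
save(F['side'],'side.png');save(F['top'],'top.png')
print(telemetry.observe())
E
```

```text
side [0.4556 0.5922 0.7721] [-2.3677 -0.0109 -3.0014] -0.12912197933034597
housing [([291.6, 283.2], 0.61)]
slot [([311.1, 231.8], 0.58)]
hinge [([271.7, 277.7], 0.58), ([291.7, 283.6], 0.37)]
pry_grip [([345.1, 154.7], 0.75), ([406.1, 197.1], 0.65)]
pry_tip [([452.0, 224.9], 0.74)]
rest [([342.4, 166.0], 0.91), ([313.2, 231.8], 0.2)]
bottle [([232.0, 239.0], 0.74)]
jar [([240.8, 189.3], 0.59)]
top [ 0.4539 -0.0515  0.9524] [-3.0368 -0.007  -1.545 ] -0.0049236601883086845
housing [([248.6, 191.6], 0.92)]
slot [([269.5, 197.9], 0.55)]
hinge [([207.4, 168.3], 0.88)]
pry_grip [([411.6, 224.8], 0.93), ([370.7, 298.6], 0.77)]
pry_tip [([421.4, 163.9], 0.55), ([335.3, 346.3], 0.55)]
rest [([416.5, 222.3], 0.58)]
bottle [([292.0, 124.3], 0.84), ([356.4, 117.1], 0.23)]
jar [([357.1, 118.4], 0.59)]
{'clock': 1.05, 'qpos': array([ 1.2248,  0.5214, -0.0363,  1.5995,  0.0212,  1.0211, -0.1128]), 'qd': array([ 0.0004, -0.0009, -0.0002,  0.0019, -0.0013,  0.0027, -0.0024]), 'joint_efforts': array([  0.0033, -92.6849,   1.9778, -37.0256,   0.0178,   0.0017,
         0.    ]), 'position': array([ 0.1702, -0.6014,  0.2313]), 'tool_rot': array([3.1416, 0.    , 0.2757]), 'force': array([-0.79  ,  0.242 , -0.3131]), 'moment': array([-0.0714, -0.0007, -0.0234]), 'grip_width': 0.08532071642460613}
```

View pics/side.png

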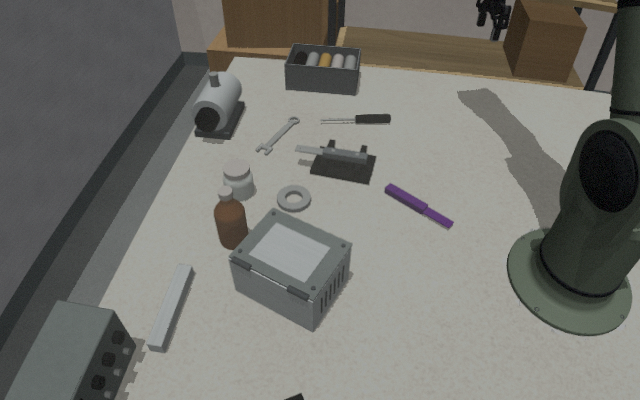

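View pics/top.png

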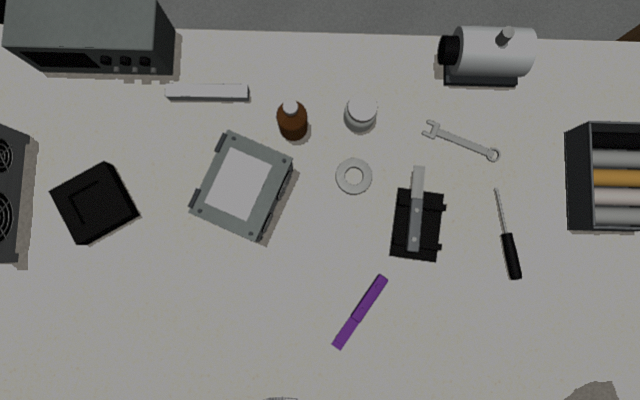

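The two grey/purple candidates are the grey bar on the foam rest (top 412,225; side 345,155) and the purple one on the bench (top 371,299; side 406,197). The grey bar on the rest fits, since purple is excluded. The housing's hinge tabs are on the left in the top view (193,195 / 222,140). Its front with the slot faces right, around (270,198).

```bash
python3 - <<'E'
from h import *
np.set_printoptions(precision=4,suppress=True)
T=cams.grab_frame('top');S=cams.grab_frame('side')
a=cv2.resize(T['color'][150:270,375:455,::-1],(400,600),interpolation=cv2.INTER_CUBIC)
b=cv2.resize(T['color'][120:255,180:300,::-1],(400,450),interpolation=cv2.INTER_CUBIC)
b=cv2.copyMakeBorder(b,0,150,0,0,cv2.BORDER_CONSTANT)
cv2.imwrite('pics/crop.png',np.hstack([a,b]))
P={'slot':((269.5,197.9),(311.1,231.8),.1005),'hinge':((207.4,168.3),(271.7,277.7),.1085),'grip':((411.6,224.8),(345.1,154.7),.05),'rest':((416.5,222.3),(342.4,166),0),'housing':((248.6,191.6),(291.6,283.2),0),'bottle':((292,124.3),(232,239),0),'jar':((357.1,118.4),(240.8,189.3),0)}
for n,(t,s,z) in P.items(): print(n,*tri(T,t,S,s),onz(T,t,z),onz(S,s,z))
print('tip',onz(T,(418,166),.05))
# cover corners (top picture) z=.111
for uv in[(229,131),(292,157),(265,245),(190,212)]: print(onz(T,uv,.111))
E
```

```text
slot [0.5491 0.0319 0.101 ] 0.0043004375572768955 [0.5513 0.032  0.1005] [0.547  0.0316 0.1005]
hinge [0.6011 0.1536 0.1108] 0.007505070559883756 [0.6053 0.1545 0.1085] [0.5977 0.1524 0.1085]
grip [ 0.5087 -0.2563  0.0591] 0.0006047976176295214 [ 0.509  -0.2584  0.05  ] [ 0.5097 -0.2671  0.05  ]
rest [ 0.5167 -0.2804  0.0006] 0.0020745639484208603 [ 0.5177 -0.2805  0.    ] [ 0.5157 -0.281   0.    ]
housing [0.5769 0.0881 0.0008] 0.003014816541080189 [0.5755 0.0881 0.    ] [0.5785 0.0875 0.    ]
bottle [ 0.7276 -0.0025  0.0042] 0.0008710403748934964 [ 0.7292 -0.0023  0.    ] [ 0.7286 -0.0057  0.    ]
jar [ 0.7436 -0.1458  0.0138] 0.00199373052137711 [ 0.7468 -0.1473  0.    ] [ 0.7499 -0.1595 -0.    ]
tip [ 0.6326 -0.2715  0.05  ]
[0.6802 0.1153 0.111 ]
[ 0.6317 -0.01    0.111 ]
[0.4592 0.0363 0.111 ]
[0.5187 0.1829 0.111 ]
```

View pics/crop.png

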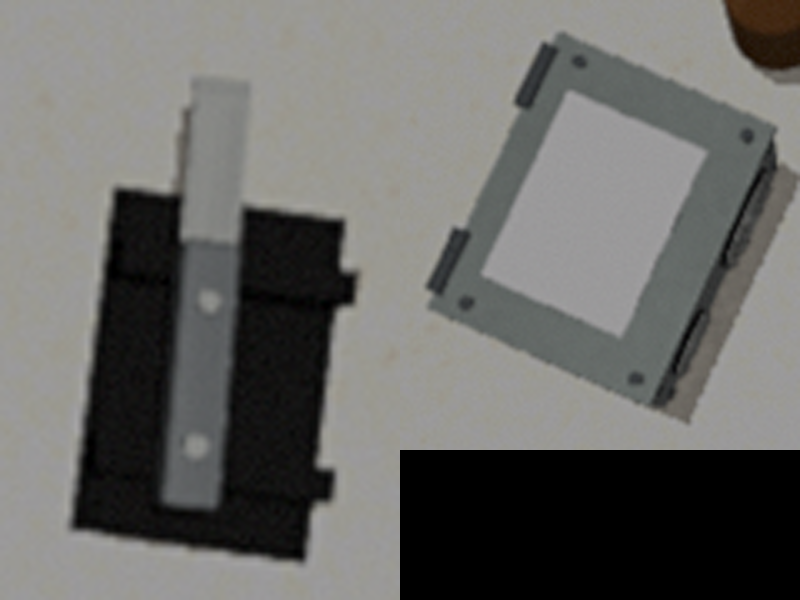

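The crop confirms it: a grey two-rivet bar on the black ridged rest, with a light blade pointing up in the picture. Next I compute the bar and housing poses from the edge pixels.

```bash
cat >> h.py <<'E'
def go(pos,yaw):
    s=telemetry.observe();M=rot(s['tool_rot']);d=M.T@(np.array(pos)-s['position'])*100
    t=-(yaw-s['tool_rot'][2]);t=(t+np.pi)%(2*np.pi)-np.pi
    print('cur',np.round(s['position'],4),np.round(s['tool_rot'],3),'F',np.round(s['force'],1),'w',round(s['grip_width'],4),'t',s['clock']);print('shift cm',np.round(d,2),'turn',round(t,3))
E
python3 - <<'E'
from h import *
np.set_printoptions(precision=4,suppress=True)
T=cams.grab_frame('top')
e=onz(T,(413.4,251),.06);j=onz(T,(417,198),.06);t=onz(T,(419,166.2),.0515)
print(e,j,t,np.linalg.norm(j-e),np.linalg.norm((t-e)[:2]))
d=(t-e)[:2];d/=np.linalg.norm(d);psi=np.arctan2(d[1],d[0]);g=((e[:2]+.055*d)+(j[:2]-.055*d)+(t[:2]-.125*d))/3
print('bar yaw',psi,'centre',g)
C=np.array([onz(T,u,.111)[:2] for u in[(228,130),(292.5,159),(255,241),(189,211.5)]])
M=np.array([[.142,-.09],[0,-.09],[0,.09],[.142,.09]])  # hinge-right.. 
from scipy.optimize import least_squares
f=lambda p:((R.from_euler('z',p[2]).as_matrix()[:2,:2]@M.T).T+p[:2]-C).ravel()
r=least_squares(f,[.549,.032,1.16]);y=r.x[2];print('front edge mid',r.x,'res',r.fun)
print('slot',r.x[:2]+.004*np.array([np.cos(y),np.sin(y)]))
s=np.array([.5513,.032]);h=np.array([.6053,.1545]);print(np.arctan2(*(h-s)[::-1]),C)
go([g[0],g[1],.15],psi)
E
```

```text
[ 0.4552 -0.2599  0.06  ] [ 0.5638 -0.2671  0.06  ] [ 0.632  -0.2732  0.0515] 0.10881142806153991 0.17724329524696295
bar yaw -0.07553687088229516 centre [ 0.5088 -0.2636]
front edge mid [0.5467 0.0211 1.1765] res [ 0.0022  0.0003  0.0021 -0.0023 -0.0028  0.     -0.0015  0.0019]
slot [0.5482 0.0248]
1.1556057383825584 [[ 0.6822  0.1173]
 [ 0.6277 -0.0111]
 [ 0.4664  0.0557]
 [ 0.5196  0.1849]]
cur [ 0.1702 -0.6014  0.2313] [-3.142  0.     0.276] F [-0.3  0.2 -0.2] w 0.0858 t 1.2
shift cm [ 41.78 -23.28   8.13] turn 0.351
```

Emit:
{"name": "apply_moves", "arguments": {"steps": [[4,-2.3,0.8,0.04],[8,-4.6,1.6,0.08],[12,-6.8,2.4,0.12],[16,-9,3.2,0.16],[19.5,-11,4,0.2],[23,-13,4.8,0.24],[26.5,-15,5.6,0.28],[30,-17,6.4,0.32],[33,-18.8,7,0.35],[36,-20.5,7.5,0.351]], "claw": 0}}

```text
clock: 2.03
position: [0.4588, -0.3075, 0.1566]
tool_rot: [3.142, 0.0, -0.077]
force: [1.7, -1.6, 0.3]
grip_width: 0.0852
```

```bash
python3 - <<'E'
from h import *
go([.509,-.2635,.13],-.0755)
T=cams.grab_frame('top');s=telemetry.observe()
E
```

```text
cur [ 0.4588 -0.3075  0.1566] [ 3.142  0.    -0.077] F [ 1.7 -1.6  0.3] w 0.0852 t 2.0333
shift cm [ 4.67 -4.77  2.66] turn -0.002
```

Emit:
{"name": "apply_moves", "arguments": {"steps": [[2.3,-2.3,0.7],[4.5,-4.6,1.3],[4.5,-4.6,2.6],[4.5,-4.6,2.6],[4.5,-4.6,2.6],[4.5,-4.6,2.6],[4.5,-4.6,2.6],[4.5,-4.6,2.6],[4.5,-4.6,2.6],[4.5,-4.6,2.6]]}}

```text
schema error: expected 4 numbers
```

Emit:
{"name": "apply_moves", "arguments": {"steps": [[2.3,-2.3,0.7,0],[4.5,-4.6,1.3,0],[4.5,-4.6,2.6,0],[4.5,-4.6,2.6,0],[4.5,-4.6,2.6,0],[4.5,-4.6,2.6,0],[4.5,-4.6,2.6,0],[4.5,-4.6,2.6,0],[4.5,-4.6,2.6,0],[4.5,-4.6,2.6,0]]}}

```text
clock: 2.92
position: [0.506, -0.267, 0.1313]
tool_rot: [3.141, -0.0, -0.076]
force: [0.5, 0.2, 0.1]
grip_width: 0.0853
```

```bash
python3 - <<'E'
from h import *
go([.509,-.2635,.030],-.0755)
S=cams.grab_frame('side');save(S,'s2.png',(260,60,240,160),3)
E
```

```text
cur [ 0.506  -0.267   0.1313] [ 3.141 -0.    -0.076] F [0.5 0.2 0.1] w 0.0853 t 2.9167
shift cm [ 0.27 -0.38 10.13] turn -0.0
```

View pics/s2.png

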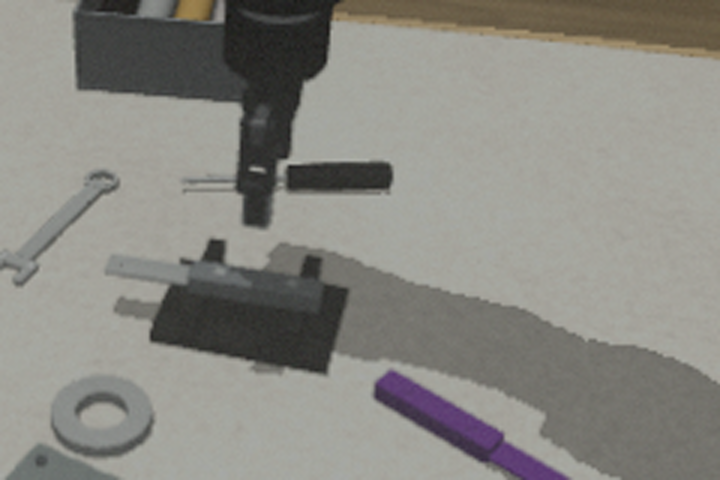

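The jaws hang above the handle's middle at crop (255,225), and the bar lies on the ridges. I descend and grip.

Emit:
{"name": "apply_moves", "arguments": {"steps": [[0.3,-0.4,3,0],[0.3,-0.4,6,0],[0.3,-0.4,8,0],[0.3,-0.4,9,0],[0.3,-0.4,9.7,0],[0.3,-0.4,10.1,0],[0.3,-0.4,10.2,0],[0.3,-0.4,10.2,0],[0.3,-0.4,10.2,0],[0.3,-0.4,10.2,0]]}}

```text
clock: 3.8
position: [0.5097, -0.2632, 0.0298]
tool_rot: [3.141, -0.001, -0.075]
force: [-0.7, 0.1, -0.7]
grip_width: 0.0852
```

Emit:
{"name": "apply_moves", "arguments": {"steps": [[0,0,0,0],[0,0,0,0],[0,0,0,0],[0,0,0,0],[0,0,0,0],[0,0,0,0],[0,0,0,0],[0,0,0,0],[0,0,0,0],[0,0,0,0]], "claw": 1, "force": 80}}

```text
clock: 4.63
position: [0.5094, -0.263, 0.0292]
tool_rot: [3.142, -0.0, -0.075]
force: [-1.4, 0.6, 5.4]
grip_width: 0.0225
```

Emit:
{"name": "apply_moves", "arguments": {"steps": [[0,0,-1,0],[0,0,-3,0],[0,0,-6,0],[0,0,-9,0],[0,0,-12,0],[0,0,-15,0],[0,-2,-17,-0.1],[0,-4,-17,-0.2],[0,-5,-17,-0.25],[0,-5,-17,-0.25]]}}

```text
clock: 5.47
position: [0.5134, -0.2107, 0.2]
tool_rot: [-3.141, -0.001, 0.181]
force: [-0.2, -0.8, -2.5]
grip_width: 0.0229
```

```bash
python3 - <<'E'
from h import *
go([.488,-.121,.17],1.175)
E
```

```text
cur [ 0.5134 -0.2107  0.2   ] [-3.141e+00 -1.000e-03  1.810e-01] F [-0.2 -0.8 -2.5] w 0.0229 t 5.4667
shift cm [-0.89 -9.28  3.  ] turn -0.994
```

Emit:
{"name": "apply_moves", "arguments": {"steps": [[-0.1,-1.2,0.4,-0.12],[-0.2,-2.4,0.8,-0.24],[-0.3,-3.6,1.2,-0.36],[-0.4,-4.8,1.6,-0.48],[-0.5,-6,2,-0.6],[-0.6,-7.2,2.4,-0.72],[-0.7,-8.2,2.8,-0.84],[-0.8,-9,3,-0.94],[-0.9,-9.3,3,-0.99],[-0.9,-9.3,3,-0.99]]}}

```text
clock: 6.3
position: [0.4876, -0.1231, 0.169]
tool_rot: [-3.141, 0.0, 1.166]
force: [-0.3, -0.2, -2.0]
grip_width: 0.023
```

```bash
python3 - <<'E'
from h import *
np.set_printoptions(precision=4,suppress=True)
go([.488,-.121,.08],1.175)
s=telemetry.observe();T=cams.grab_frame('top');S=cams.grab_frame('side')
y=s['tool_rot'][2];u=np.array([np.cos(y),np.sin(y),0]);tip=s['position']+[0,0,.0208]+.125*u
print('exp tip',tip,proj(T,tip),proj(S,tip))
for c in('top','side'):
    for n in('pry_tip','pry_grip','slot','hinge'): print(c,n,[(np.round(d['uv'],1).tolist(),round(d['score'],2)) for d in cams.pinpoint(c,n)][:2])
a=cv2.resize(T['color'][110:260,180:380,::-1],(800,600)[:2],interpolation=cv2.INTER_CUBIC)
cv2.imwrite('pics/p3.png',a);save(S,'p3s.png',(230,140,200,150),4)
E
```

```text
cur [ 0.4876 -0.1231  0.169 ] [-3.141  0.     1.166] F [-0.3 -0.2 -2. ] w 0.023 t 6.3
shift cm [ 0.21 -0.04  8.9 ] turn -0.009
exp tip [ 0.5368 -0.0082  0.1898] [287.3575 200.8013] [319.6576 184.7151]
top pry_tip [([334.0, 345.6], 0.53)]
top pry_grip []
top slot [([271.4, 197.3], 0.71)]
top hinge [([209.1, 169.9], 0.72)]
side pry_tip [([451.3, 226.6], 0.9), ([315.6, 180.2], 0.63)]
side pry_grip [([403.5, 199.2], 0.85), ([352.3, 144.4], 0.75)]
side slot [([312.6, 231.7], 0.89)]
side hinge [([269.3, 277.2], 0.89)]
```

View pics/p3.png

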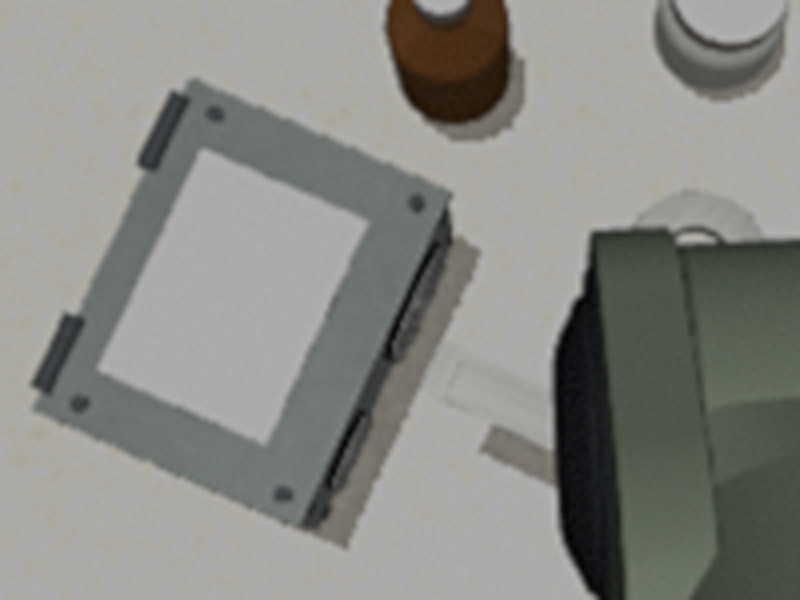

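The blade tip sits at about px (292,204) in the top frame, close to the expected (287,201), and lines up with the slot between the grilles. I triangulate the tip and slot and look at the side crop.

```bash
python3 - <<'E'
from h import *
np.set_printoptions(precision=4,suppress=True)
T=cams.grab_frame('top');S=cams.grab_frame('side')
print('tip',tri(T,(291.8,204),S,(315.6,180.2)));print('slot',tri(T,(271.4,197.3),S,(312.6,231.7)))
print('hinge',tri(T,(209.1,169.9),S,(269.3,277.2)))
print('tip at z.19',onz(T,(291.8,204),.19),onz(S,(315.6,180.2),.19))
E
```

```text
tip (array([ 0.5383, -0.0159,  0.1925]), np.float64(0.014378763688669416))
slot (array([0.5487, 0.0284, 0.0979]), np.float64(0.008317051411539846))
hinge (array([0.6024, 0.1512, 0.1074]), np.float64(6.027887592223471e-05))
tip at z.19 [ 0.5314 -0.0162  0.19  ] [ 0.546  -0.0189  0.19  ]
```

View pics/p3s.png

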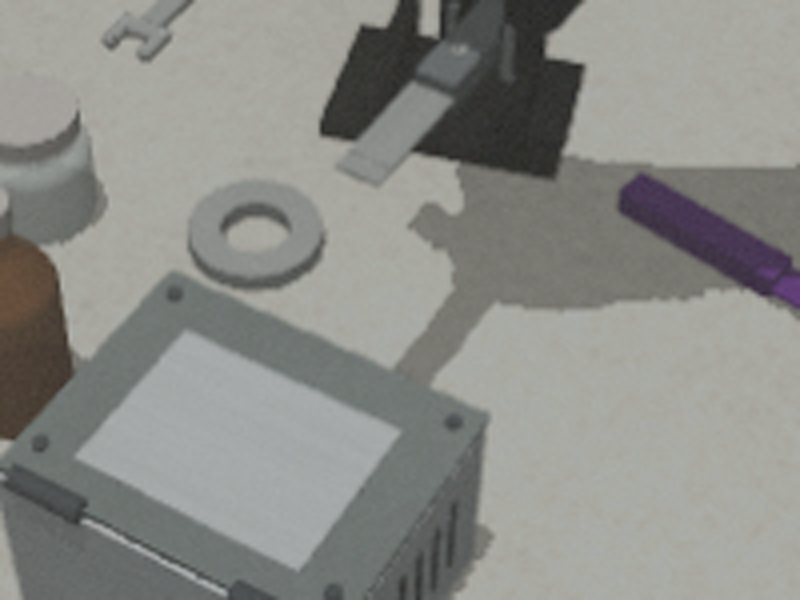

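The side crop puts the tip at (319.3,183.8) against the expected (319.7,184.7), so the bar sits in the grip as assumed. I descend in front of the slot.

Emit:
{"name": "apply_moves", "arguments": {"steps": [[0,0,2,0],[0,-0.1,4,0],[0,-0.1,6,0],[0,-0.2,7.5,0],[0,-0.2,8.5,0],[0,-0.2,8.9,0],[0,-0.2,8.9,0],[0,-0.2,8.9,0],[0,-0.2,8.9,0],[0,-0.2,8.9,0]]}}

```text
clock: 7.73
position: [0.4867, -0.1224, 0.0807]
tool_rot: [3.14, -0.0, 1.165]
force: [0.7, -0.1, -1.6]
grip_width: 0.0232
```

```bash
python3 - <<'E'
from h import *
np.set_printoptions(precision=4,suppress=True)
u=np.array([np.cos(1.175),np.sin(1.175)]);g=np.array([.549,.027])-.09*u
go([g[0],g[1],.0797],1.175)
s=telemetry.observe();S=cams.grab_frame('side')
y=s['tool_rot'][2];u=np.array([np.cos(y),np.sin(y),0]);tip=s['position']+[0,0,.0208]+.125*u
print('exp tip',tip,proj(S,tip),proj(S,tip-.07*u))
save(S,'p4s.png',(270,150,120,90),6)
E
```

```text
cur [ 0.4867 -0.1224  0.0807] [ 3.14  -0.     1.165] F [ 0.7 -0.1 -1.6] w 0.0232 t 7.7333
shift cm [ 7.19 -0.09  0.1 ] turn -0.01
exp tip [ 0.5361 -0.0076  0.1015] [319.5982 217.132 ] [337.215  195.8235]
```

View pics/p4s.png

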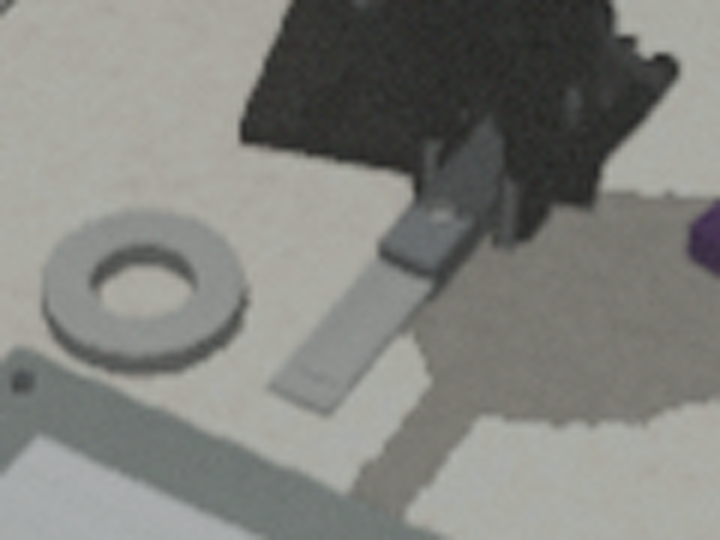

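The tip is at (320,216.7) against the expected (319.6,217.1), so height and heading are right. I insert slowly.

Emit:
{"name": "apply_moves", "arguments": {"steps": [[1,0,0.1,-0.01],[2,0,0.1,-0.01],[3,-0.1,0.1,-0.01],[3.6,-0.1,0.1,-0.01],[4.2,-0.1,0.1,-0.01],[4.8,-0.1,0.1,-0.01],[5.2,-0.1,0.1,-0.01],[5.2,-0.1,0.1,-0.01],[5.2,-0.1,0.1,-0.01],[5.2,-0.1,0.1,-0.01]]}}

```text
clock: 8.62
position: [0.5057, -0.0745, 0.0789]
tool_rot: [-3.141, 0.0, 1.174]
force: [-0.7, -0.3, -1.5]
grip_width: 0.0233
```

Emit:
{"name": "apply_moves", "arguments": {"steps": [[0.5,0,0,0],[1,0,0,0],[1.5,0,0,0],[2,0,0,0],[2,0,0,0],[2,0,0,0],[2,0,0,0],[2,0,0,0],[2,0,0,0],[2,0,0,0]], "force": 110}}

```text
clock: 9.45
position: [0.5135, -0.0559, 0.079]
tool_rot: [-3.142, 0.0, 1.174]
force: [0.8, -0.2, -2.2]
grip_width: 0.0223
```

```bash
python3 - <<'E'
from h import *
np.set_printoptions(precision=4,suppress=True)
S=cams.grab_frame('side')
s=telemetry.observe();print(s['position'],s['force'])
u=np.array([np.cos(1.175),np.sin(1.175),0]);tip=s['position']+[0,0,.0208]+.125*u;print(tip,'depth',(tip[:2]-[.549,.027])@u[:2])
save(S,'p5s.png',(250,170,120,90),6)
E
```

```text
[ 0.5135 -0.0559  0.079 ] [-0.4306  0.8799 -1.6837]
[0.5617 0.0595 0.0998] depth 0.034876243960496024
```

View pics/p5s.png

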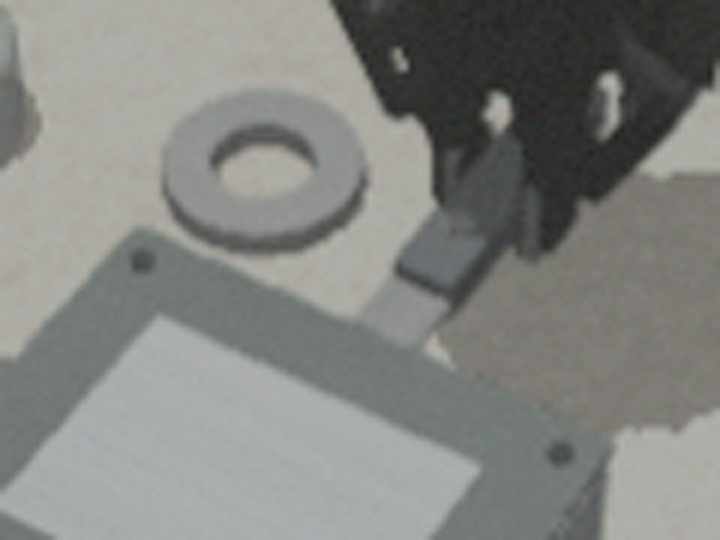

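The blade disappears under the cover's front edge near the middle, at crop (390,330). Now I lever up along the arc.

Emit:
{"name": "apply_moves", "arguments": {"steps": [[0,0,-0.5,0],[0,0,-1,0],[0.1,0,-1.6,0],[0.2,0,-2.2,0],[0.3,0,-2.9,0],[0.5,0,-3.5,0],[0.7,0,-4.1,0],[0.8,0,-4.5,0],[0.8,0,-4.5,0],[0.8,0,-4.5,0]]}}

```text
clock: 10.33
position: [0.517, -0.0479, 0.1243]
tool_rot: [3.141, -0.001, 1.175]
force: [-0.9, -0.1, -2.7]
grip_width: 0.0228
```

```bash
python3 - <<'E'
from h import *
S=cams.grab_frame('side');save(S,'p6s.png',(220,140,180,135),4)
E
```

```text
(no output)
```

View pics/p6s.png

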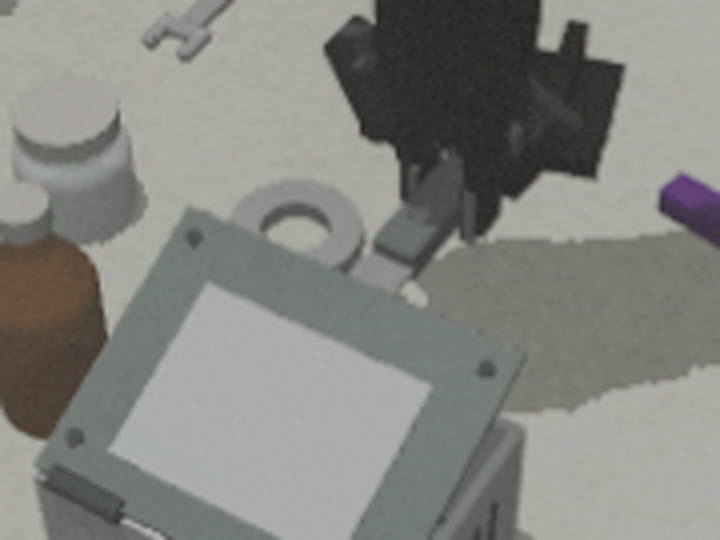

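The cover is lifted about 0.35 rad on the blade, with its front edge clear of the wall. I continue along the arc.

Emit:
{"name": "apply_moves", "arguments": {"steps": [[0.4,0,-0.9,0],[1,0,-1.8,0],[1.6,0,-2.6,0],[2.3,0,-3.4,0],[3.1,0,-4,0],[3.9,0,-4.6,0],[4.8,0,-5.1,0],[5.7,0,-5.4,0],[5.7,0,-5.4,0],[5.7,0,-5.4,0]]}}

```text
clock: 11.22
position: [0.539, 0.0054, 0.178]
tool_rot: [3.141, -0.001, 1.176]
force: [-0.6, -0.0, -2.1]
grip_width: 0.0223
```

```bash
python3 - <<'E'
from h import *
S=cams.grab_frame('side');save(S,'p7s.png',(200,100,200,150),4)
E
```

```text
(no output)
```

View pics/p7s.png

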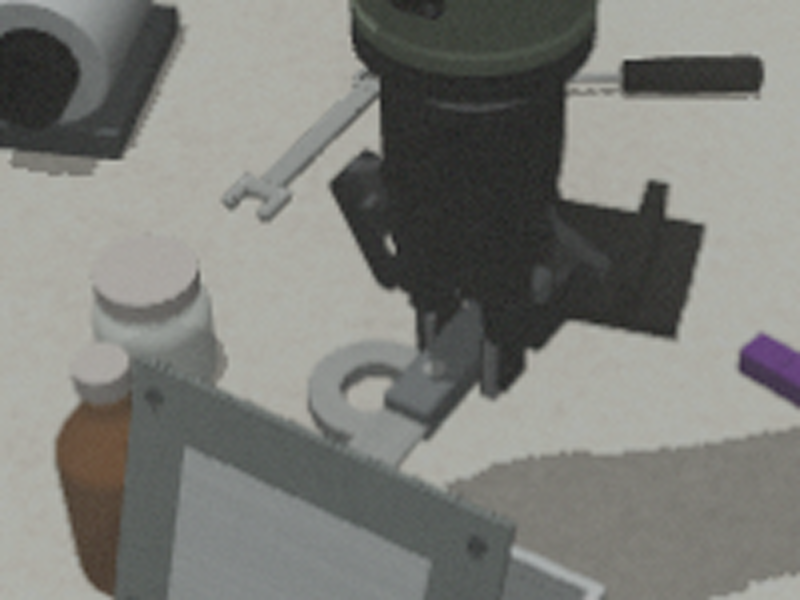

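Emit:
{"name": "apply_moves", "arguments": {"steps": [[0.8,0,-0.2,0],[1.6,0,-0.4,0],[2.4,0,-0.5,0],[3.2,0,-0.5,0],[4,0,-0.4,0],[4.8,0,-0.3,0],[5.5,0,-0.2,0],[6,0,-0.2,0],[6,0,-0.2,0],[6,0,-0.2,0]]}}

```text
clock: 12.1
position: [0.5618, 0.0601, 0.1798]
tool_rot: [-3.141, -0.0, 1.175]
force: [0.2, 0.2, -1.4]
grip_width: 0.0225
```

```bash
python3 - <<'E'
from h import *
np.set_printoptions(precision=4,suppress=True)
s=telemetry.observe();u=np.array([np.cos(1.175),np.sin(1.175),0]);tip=s['position']+[0,0,.0208]+.125*u
h=np.array([.549,.027])+.138*u[:2];d=(tip[:2]-h)@u[:2];print(s['force'],'tip past hinge',d,'h',tip[2]-.1085,'angle',np.pi/2+np.arctan2(d,tip[2]-.1085))
S=cams.grab_frame('side');T=cams.grab_frame('top')
cv2.imwrite('pics/p8.png',cv2.resize(np.hstack([S['color'][60:360,180:420,::-1],T['color'][60:360,140:380,::-1]]),(800,500)))
E
```

```text
[ 0.2151  0.1913 -1.4418] tip past hinge 0.022486379345058222 h 0.09213892477567014 angle 1.8101659148030336
```

View pics/p8.png

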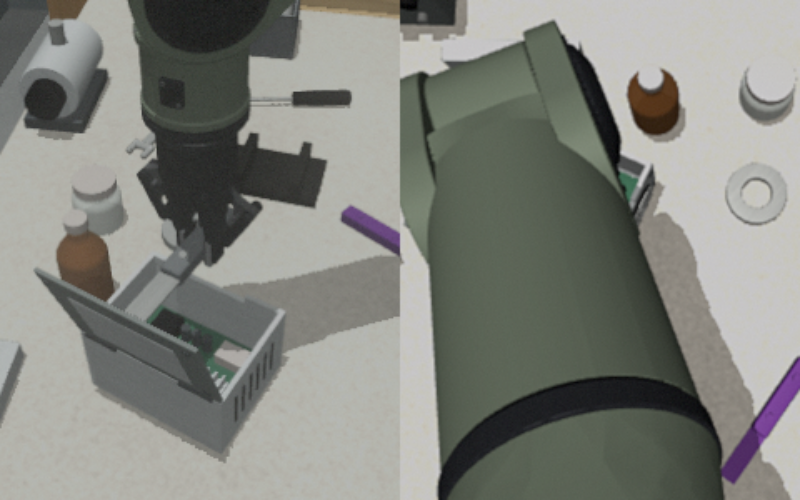

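The cover stands open past upright, at about 1.8 rad by kinematics. In the picture its top edge (40,270)–(190,350) leans out over the back. I withdraw the blade straight back.

Emit:
{"name": "apply_moves", "arguments": {"steps": [[-1,0,0,0],[-3,0,-0.5,0],[-6,0,-1,0],[-9,0,-1.5,0],[-12,0,-2,0],[-15,0,-2,0],[-18,0,-2,0],[-20,0,-2,0],[-21,0,-2,0],[-21,0,-2,0]]}}

```text
clock: 13.03
position: [0.4795, -0.1367, 0.2001]
tool_rot: [3.141, 0.001, 1.171]
force: [0.2, -0.7, -1.2]
grip_width: 0.0224
```

```bash
python3 - <<'E'
from h import *
go([.5094,-.263,.16],-.075)
E
```

```text
cur [ 0.4795 -0.1367  0.2001] [3.141e+00 1.000e-03 1.171e+00] F [ 0.2 -0.7 -1.2] w 0.0224 t 13.0333
shift cm [-10.46   7.67   4.02] turn 1.246
```

Emit:
{"name": "apply_moves", "arguments": {"steps": [[-1,0.8,0,0.12],[-2,1.6,0,0.24],[-3.2,2.4,0,0.36],[-4.4,3.2,0,0.48],[-5.6,4,0.2,0.6],[-6.8,5,0.5,0.72],[-8,6,1,0.84],[-9,6.8,2,0.96],[-10,7.4,3,1.08],[-10.4,7.6,4,1.2]]}}

```text
clock: 13.87
position: [0.5114, -0.26, 0.1595]
tool_rot: [3.141, -0.001, -0.031]
force: [-0.1, 0.2, -2.6]
grip_width: 0.0223
```

Emit:
{"name": "apply_moves", "arguments": {"steps": [[0,0,0,0.045],[0,0,0,0.045],[0,0,0,0.045],[0,0,0,0.045],[0,0,0,0.045],[0,0,0,0.045],[0,0,0,0.045],[0,0,0,0.045],[0,0,0,0.045],[0,0,0,0.045]]}}

```text
clock: 14.7
position: [0.5108, -0.2594, 0.16]
tool_rot: [-3.142, -0.0, -0.07]
force: [0.0, -0.1, -1.7]
grip_width: 0.0225
```

```bash
python3 - <<'E'
from h import *
np.set_printoptions(precision=4,suppress=True)
go([.5094,-.263,.03],-.075)
s=telemetry.observe();S=cams.grab_frame('side');y=s['tool_rot'][2];u=np.array([np.cos(y),np.sin(y),0]);c=s['position']+[0,0,.0208]
print('exp tip',(proj(S,c+.125*u)-[260,90])*5)
save(S,'p9s.png',(260,90,140,100),5)
E
```

```text
cur [ 0.5108 -0.2594  0.16  ] [-3.142 -0.    -0.07 ] F [ 0.  -0.1 -1.7] w 0.0225 t 14.7
shift cm [-0.11  0.37 13.  ] turn 0.005
exp tip [165.2795  75.9118]
```

View pics/p9s.png

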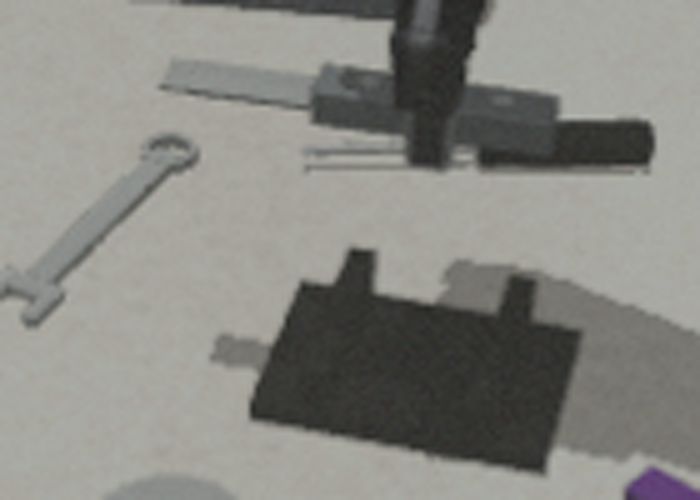

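The bar is still held straight: tip at crop (167,73), expected (165,76). I lower it onto both ridges.

Emit:
{"name": "apply_moves", "arguments": {"steps": [[-0.1,0.35,2,0.005],[-0.1,0.35,5,0.005],[-0.1,0.35,8,0.005],[-0.1,0.35,10,0.005],[-0.1,0.35,11.5,0.005],[-0.1,0.35,12.3,0.005],[-0.1,0.35,12.7,0.005],[-0.1,0.35,13,0.005],[-0.1,0.35,13.05,0.005],[-0.1,0.35,13.05,0.005]]}}

```text
clock: 15.58
position: [0.5099, -0.263, 0.0302]
tool_rot: [3.141, -0.001, -0.075]
force: [0.1, -0.3, -1.7]
grip_width: 0.0227
```

Emit:
{"name": "apply_moves", "arguments": {"steps": [[0,0,0,0],[0,0,0,0],[0,0,0,0],[0,0,0,0],[0,0,0,0],[0,0,0,0],[0,0,0,0],[0,0,0,0],[0,0,0,0],[0,0,0,0]]}}

```text
clock: 16.42
position: [0.5095, -0.2628, 0.0294]
tool_rot: [-3.142, 0.0, -0.075]
force: [0.0, -0.2, -2.4]
grip_width: 0.0225
```

Emit:
{"name": "apply_moves", "arguments": {"steps": [[0,0,0.05,0],[0,0,0.1,0],[0,0,0.1,0],[0,0,0.1,0],[0,0,0.1,0],[0,0,0.1,0],[0,0,0.1,0],[0,0,0.1,0],[0,0,0.1,0],[0,0,0.1,0]]}}

```text
clock: 17.25
position: [0.5096, -0.2628, 0.0293]
tool_rot: [3.142, -0.0, -0.075]
force: [-5.9, 2.6, 17.3]
grip_width: 0.0228
```

Emit:
{"name": "apply_moves", "arguments": {"steps": [[0,0,0,0],[0,0,0,0],[0,0,0,0],[0,0,0,0],[0,0,0,0],[0,0,0,0],[0,0,0,0],[0,0,0,0],[0,0,0,0],[0,0,0,0]], "claw": 0, "force": 20}}

```text
clock: 18.08
position: [0.5095, -0.2628, 0.0284]
tool_rot: [-3.142, 0.0, -0.075]
force: [0.1, 1.1, -0.5]
grip_width: 0.0854
```

Emit:
{"name": "apply_moves", "arguments": {"steps": [[0,0,-1,0],[0,0,-3,0],[0,0,-6,0],[0,0,-9,0],[0,0,-12,0],[0,0,-15,0],[0,0,-18,0],[-4,0,-18,0],[-8,0,-18,0],[-8,0,-18,0]]}}

```text
clock: 18.92
position: [0.423, -0.2567, 0.2092]
tool_rot: [-3.142, 0.003, -0.078]
force: [0.8, -0.8, 1.8]
grip_width: 0.085
```

```bash
python3 - <<'E'
from h import *
S=cams.grab_frame('side');T=cams.grab_frame('top')
cv2.imwrite('pics/p10.png',cv2.resize(np.hstack([S['color'][100:360,180:440,::-1],T['color'][60:320,190:450,::-1]]),(800,400),interpolation=cv2.INTER_CUBIC))
print(telemetry.observe()['force'])
E
```

```text
[1.38310471 0.38698722 0.3504446 ]
```

I've used all the pictures, so I check numerically against the first frame.

```bash
python3 - <<'E'
from h import *
S=cams.grab_frame('side');T=cams.grab_frame('top')
for c in('side','top'):
    for n in('pry_grip','pry_tip','bottle','jar','rest'): print(c,n,[(np.round(d['uv'],1).tolist(),round(d['score'],2)) for d in cams.pinpoint(c,n)][:3])
a=cv2.imread('pics/side.png')[:,:,::-1];g=lambda i:cv2.cvtColor(np.ascontiguousarray(i),cv2.COLOR_RGB2GRAY)
for nm,(x,y,w,h) in {'bar':(290,138,90,35),'bottle':(212,180,20,70),'jar':(220,155,36,45)}.items():
    A=g(a)[y:y+h,x:x+w];B=g(S['color'])[y-8:y+h+8,x-8:x+w+8];r=cv2.matchTemplate(B,A,cv2.TM_CCOEFF_NORMED);_,m,_,p=cv2.minMaxLoc(r);print(nm,round(m,3),'shift',p[0]-8,p[1]-8)
# cover top edge for angles: pixel colour on projected grid of cover's outline
u=np.array([np.cos(1.175),np.sin(1.175),0]);n=np.array([-u[1],u[0],0]);hg=np.array([.549,.027,.1085])+.138*u
G=g(S['color']).astype(float)
ed=cv2.GaussianBlur(G,(0,0),1)
for th in np.arange(1.5,1.92,.05):
    d=-np.cos(th)*u+np.array([0,0,np.sin(th)]);f=lambda r:np.mean([cv2.getRectSubPix(ed.astype(np.float32),(1,1),tuple(map(float,proj(S,hg+r*d+k*n))))[0,0] for k in np.linspace(-.08,.08,33)])
    print(round(th,2),'edge contrast',round(f(.134)-f(.15),1))
E
```

```text
side pry_grip [([343.6, 155.8], 0.95), ([404.4, 198.2], 0.61)]
side pry_tip [([452.4, 224.6], 0.93), ([294.0, 140.7], 0.74)]
side bottle [([233.8, 238.9], 0.88), ([347.8, 154.5], 0.17)]
side jar [([240.9, 190.4], 0.9), ([310.4, 233.5], 0.49)]
side rest [([341.3, 169.6], 0.92)]
top pry_grip [([413.0, 220.1], 0.87), ([369.6, 298.8], 0.76), ([357.7, 120.4], 0.5)]
top pry_tip [([416.9, 161.1], 0.91), ([335.5, 345.6], 0.81)]
top bottle [([293.4, 124.9], 0.85)]
top jar [([358.1, 119.4], 0.78)]
top rest [([415.2, 227.7], 0.94)]
bar 0.983 shift 0 0
bottle 0.78 shift -1 2
jar 0.997 shift 0 0
1.5 edge contrast -6.9
1.55 edge contrast -4.6
1.6 edge contrast -4.7
1.65 edge contrast -9.5
1.7 edge contrast -17.1
1.75 edge contrast -6.7
1.8 edge contrast 0.3
1.85 edge contrast -7.4
1.9 edge contrast 3.8
```

```bash
python3 - <<'E'
from h import *
S=cams.grab_frame('side');p=cv2.resize(cv2.imread('pics/p8.png'),(480,300))[:,:240]
A=cv2.cvtColor(p[155:250,15:135],cv2.COLOR_BGR2GRAY);B=cv2.cvtColor(S['color'],cv2.COLOR_RGB2GRAY)[60+147:60+258,187:323]
r=cv2.matchTemplate(B,A,cv2.TM_CCOEFF_NORMED);_,m,_,q=cv2.minMaxLoc(r);print(m,q[0]-8,q[1]-8)
if m>.9 and abs(q[0]-8)<2 and abs(q[1]-8)<2: print(workorder.job_done())
E
```

```text
0.9354925751686096 0 0
the job is handed in; nothing more can be done
None
```

The job is handed in. The cover stands open past upright and the pry bar is back on its foam rest, at about 19 s on the robot clock, with no verdict reported.

I took the grey bar from its rest, not the purple one, and slid the blade about 35 mm into the slot. I levered the cover up with the blade tip and swung it past upright. Then I laid the bar back where it had been and drew the gripper clear.

Last checks:
- **Bar:** its region in the side picture matches the first frame at 0.98 with no shift. The bar points the networks found are within about 5 px of where they were at the start.
- **Jar:** the match with the first frame is 0.997, with no shift.
- **Bottle:** the network still finds it within 2 px of where it was in both views. The picture match was weak (0.78), probably because the open cover now hides part of it.
- **Cover:** from the blade tip's position it ended at about 1.8 rad, and the picture taken then shows it leaning past upright. After the bar was put back the match with that picture was 0.94 with no shift. A rougher edge test disagreed, pointing to about 1.7 rad and not clearly; both are past upright.
- **Not viewed:** the final picture was refused because the 12-picture limit was reached, so the end state was checked by numbers only.

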